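# Load the height-block carriage through the spring gate and clamp it

### The arm

A 6-joint arm with a two-finger parallel gripper is mounted at the origin on a cart in front of the work surface, level with it; the furniture and walls round the work are solid. World frame = base frame: x ahead of the robot, y to its left, z up, the work surface at z = 0. Lengths are in m, angles in degrees, forces in N, time in s.
With the tool pointing down it reaches from about 0.4 to 0.825 m from the base axis. Payload 7 kg.
Tool frame: the origin (TCP) lies between the finger pads; the fingertips stand 19 mm ahead of it and the grasp point (between the pads) is the TCP; z points along the fingers, y is the line along which they close (so a half turn about z gives the same grasp; the last joint's range is limited). The gripper opens to 88 mm and grips with 3 to 60 N. Pads are 19 mm wide; open, the fingers measure 130 mm over their backs; the gripper's body (78 mm by 193 mm) begins 47 mm behind the grasp point.
Start: joints at [-57.748, 20.546, 0.682, 0, -70.136, -16.507], TCP at [0.183, -0.65, 0.246] pointing down, gripper open.
Joint ranges: [-176.03, 176.03], [-82.01, 121.73], [-58.28, 71.71], [-173.87, 95.51], [-174.79, -0.11], [-173.66, 173.66]. Speed limits (degrees/s): [136.94, 136.94, 172.46, 180, 180, 180].

### API

Orientations are given as [roll, pitch, yaw] about the fixed x, y, z axes, in that order (R = Rz(yaw) Ry(pitch) Rx(roll)).
In Python, from plant import r gives the robot as it stands. The module is installed in compiled form; this text tells all that it offers.
- The arm moves only by the shell command python3 -m pendant 'ROWS' [OPENING] [FORCE]. ROWS is JSON, a list of rows, each a list of 6 numbers: the shift along the tool's x, y, z in mm, then the turn, a rotation vector about the tool's x, y, z in rad. In form: [[tx, ty, tz, wx, wy, wz], ...]. A call has 1 to 20 rows; each row is the pose to reach, as a shift and turn from the pose commanded when the call began, along the tool's axes at that moment; what a row does not reach only later rows make up. A row lasts 1/8 s, in which the tool goes at most 62.5 mm and 10.7 degrees, less where a joint would pass 70% of its speed; a pose out of reach is approached as far as the arm can. A call with a gripper value outside its range is refused whole. OPENING is the finger opening in mm, from 0 to 87.6, set as the call begins (- or left out, the last holds). The fingers move at their own pace and stop on an object; FORCE is the grip in N (left out, the last holds). Time passes only in rows, so rows that repeat a pose let the fingers close. It gives the time, the measured TCP pose, the force, the opening and the grip force at its end, in the units of the state.
- r.get_state(): the state, without advancing time (a new reading comes with each control period).
- r.capture(name): name is "scene" or "top" or "wrist"; returns the picture (400x640x3 uint8, red, green, blue); there is no depth.
- r.camera_params(name): a dict with "mtx" (3x3 intrinsics, pixels), "distortion" ([k1, k2, p1, p2, k3] as OpenCV has them; the pictures are not rectified), "rvec" (rotation vector, rad) and "tvec" (3), from world to camera coordinates, as OpenCV has them; the wrist camera has in their place "mount" (4x4, takes a point from camera to tool coordinates, whose origin is the TCP and whose axes are the flange's). Camera axes: x right, y down, z forward; pixel columns grow to the right and rows downward; lengths in m; the calibration is good to about 2 mm. A picture is of the moment at which its call begins: read the wrist's pose just before it. camera_params takes no time and is no camera call.
- r.close_job(): hands the job in; it is judged then, once.
The state is a dict: "time_s": time; "joints": joint angles; "qd": joint speeds; "joint_torque": joint torques, N m; "tcp_pos": TCP position; "eef_rot": TCP orientation; "contact_force": force on the tool from outside, world axes, zero at the start; "moment": the same for the moment, N m; "gripper_width": finger opening in m; "gripper_force": force on a finger pad.
Only numpy, scipy, OpenCV 4.12 (cv2) and the standard library are available. Lean on these libraries where they do the work, as an engineer would, in place of code of your own. Each camera call takes 0.05 s, during which the arm holds its last target. There are 200 camera calls.

### The job

Slide the carriage with the wooden height block into the open, flared end of the guide track and push it through the two-leaf spring gate until it is fully home against the end stop and both leaves have closed behind it. Then turn the clamp knob clockwise as far as it goes, so that its arm swings in against the carriage. Leave the jar, the brown ring and the roll of tape where they are, and let go.

Things in the scene. Friction and masses are not known exactly. Their poses are not given: they have to be found in the camera images.
- carriage_grip (a point): Grip point of the loose carriage (0.35 to 0.6 kg), 80 mm above its underside on its centre line, 33 mm below its top. Steel foot plate 90 (x) x 60 (y) x 9, on it a neck 56 x 44 x 19, on that an upright wooden block 50 x 40 x 85 with black lines. Both ends alike: either way round fits. Grip here across the 40 mm (y): the fingers then pass above track and gate. Starts on the bench left of the track.
- guide_track: Fixed grey metal track. Origin on the bench under the gate; +x is the push direction (to the robot's right), y across. Rails 17 high, x = -50 to 115, 64 apart inside, lips overhang 7 each side (underside 12.5 up): the foot plate runs on the bench under them, 2 to spare each side, and enters only from the open end. From x = -50 to -87 it flares without lips to 90 wide. End stop face: x = 115. All mm.
- track_home (a point): Where the carriage's centre is when fully home: on the bench, in the track's axes, 70 mm past the gate (track x = 70, y = 0). The foot plate then touches the end stop, 30 mm high. The gate leaves are clear of the carriage once its centre is about 60 mm past the gate.
- gate (a point): Middle of the two-leaf spring gate across the track (track x = 0), 28 mm above the bench. Leaves 16 high, 20 to 36 mm above the bench, on upright pins 38 high at track y = +34 and -34 mm; they swing only inward, to track +x. The neck pushes them open; that takes about 5 to 10 N in all.
- leaf_far (a joint): Gate leaf hinged at track y = +34 mm (far from the robot), 33 mm wide; angle in rad, 0 closed across the track, up to 1.5 swung inward (+x). A light spring closes it.
- leaf_near (a joint): The mirror-image gate leaf hinged at track y = -34 mm (near the robot); 0 closed, up to 1.5 swung inward.
- knob_grip (a point): Grip point on the upright axis of the clamp knob beside the far rail (track x = 70, y = 85 mm), 60 mm above the bench. The knob is a black bar 46 long (point x) x 13 wide (point y), 47 to 71 mm above the bench; a steel clamp arm below it, 62 long, 19 to 27 mm above the bench, points along point +x. The point turns with the knob.
- clamp_knob (a joint): Angle of the clamp knob in rad, growing clockwise seen from above. At 0 the bar and arm lie along track +x (loose); at 1.57, its stop, the arm points square at the track and its rubber tip meets the carriage's neck. It stays where it is left; it turns with about 0.05 N m.
- jar: Bystander: closed jar, 44 mm across, 105 mm high, beyond the track; leave it alone. Origin under its centre.
- ring: Bystander: flat brown ring, 58 mm across, 10 mm high, on the robot's side of the track; leave it alone. Origin under its centre.
- tape: Bystander: roll of masking tape lying flat, 96 mm across, 25 mm high, to the right of the track beyond the clamp; leave it alone. Origin under its centre.
Not all that is in view belongs to the job. What is shaped like the part that bears carriage_grip but pink or yellow is not meant.

How it is judged:
By the outcome, as a careful person would: the job done as asked, in the order asked, and still so for the second after the job is handed in, with the robot touching nothing.
It also fails if it takes over 56 s, if anything falls off the work surface, if the arm or the gripper's body presses on something with over 40 N, if the wrist force passes 120 N, or if a joint passes its speed limit or range.

## Working session

There is one attempt and no reset: what is moved stays moved. The work goes in short steps, Python scripts to look and compute and a shell command to move; the robot and the scene stay as the last step left them, time stands still between calls to the robot, and variables do not carry over. Pictures are saved under pics/ and viewed, at most 10 in all, crops included, and the job is handed in when it is done.

```bash
mkdir -p pics
python3 - <<'E'
from plant import r
import cv2,numpy as np
s=r.get_state(); print(s)
for n in ("scene","top"):
    im=r.capture(n); cv2.imwrite(f"pics/{n}0.png",im[:,:,::-1])
    p=r.camera_params(n); print(n,p)
print(r.camera_params("wrist"))
E
```

```text
{'time_s': 0.0, 'joints': array([-5.77472474e+01,  2.05903952e+01,  6.33767849e-01, -2.00133886e-02,
       -7.01351833e+01, -1.65086560e+01]), 'qd': array([-0.0052861 , -0.05778021,  0.02362293, -0.06116074, -0.04786088,
        0.07227271]), 'joint_torque': array([ 4.02796422e-04, -5.82722926e+01,  2.93061876e+01,  6.99726239e+00,
        7.05403945e-03, -1.89267398e-04]), 'tcp_pos': array([ 0.18302848, -0.64923879,  0.24463468]), 'eef_rot': array([ 1.79906627e+02, -8.05310799e-03, -1.64262713e+02]), 'contact_force': array([ 0.19107827,  0.26297613, -0.04181173]), 'moment': array([-0.0487511 ,  0.03824178, -0.01886084]), 'gripper_force': 0.0, 'gripper_width': 0.08729327257437201}
scene {'mtx': array([[412.58251636,   0.        , 316.54958097],
       [  0.        , 412.58251636, 202.81634619],
       [  0.        ,   0.        ,   1.        ]]), 'distortion': array([-0.05548509,  0.        ,  0.        ,  0.        ,  0.        ]), 'rvec': array([ 0.95435927, -2.31590012,  1.25294371]), 'tvec': array([0.4923998 , 0.22232954, 0.70449618])}
top {'mtx': array([[442.50247157,   0.     
[... 212 characters left out ...]
'rvec': array([ 2.21783001, -2.17132161,  0.10063016]), 'tvec': array([0.10868498, 0.56892924, 1.2640485 ])}
{'mtx': array([[319.0546253 ,   0.        , 319.46012639],
       [  0.        , 319.0546253 , 197.32124003],
       [  0.        ,   0.        ,   1.        ]]), 'distortion': array([-0.043423,  0.      ,  0.      ,  0.      ,  0.      ]), 'mount': array([[ 5.05912781e-04, -9.60600305e-01, -2.77933082e-01,
         7.50858044e-02],
       [ 9.99999766e-01,  3.57744266e-04,  5.83821871e-04,
         5.83102295e-04],
       [-4.61390501e-04, -2.77933312e-01,  9.60600261e-01,
        -1.38894027e-01],
       [ 0.00000000e+00,  0.00000000e+00,  0.00000000e+00,
         1.00000000e+00]])}
```

View pics/scene0.png

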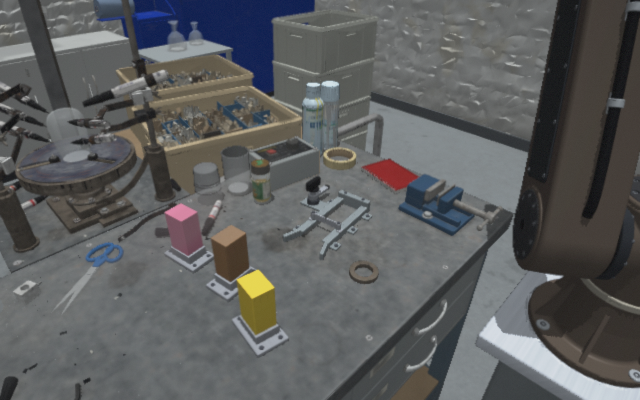

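View pics/top0.png

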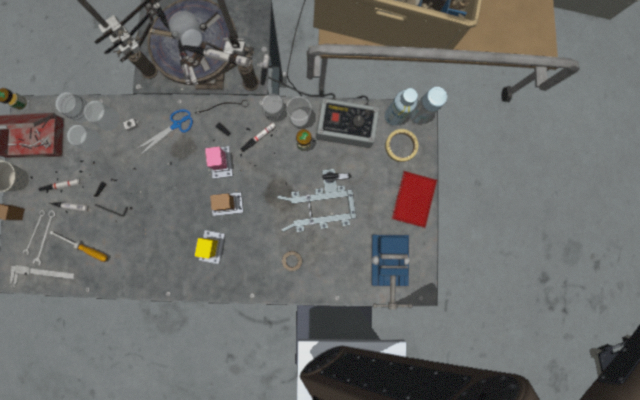

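Scene: three carriage-like blocks. In top.png they are pink (215,158), brown wood (222,203) and yellow (205,247). The wooden one is the target. The track runs from about (280,200)–(290,228) to (352,205), and the knob is at (335,176). I'll check both in a close crop.

Run:
```python
import cv2
im=cv2.imread("pics/top0.png")[150:265,195:365]
cv2.imwrite("pics/topc.png",cv2.resize(im,None,fx=4.7,fy=4.7,interpolation=cv2.INTER_CUBIC))
```

```text
(no output)
```

View pics/topc.png

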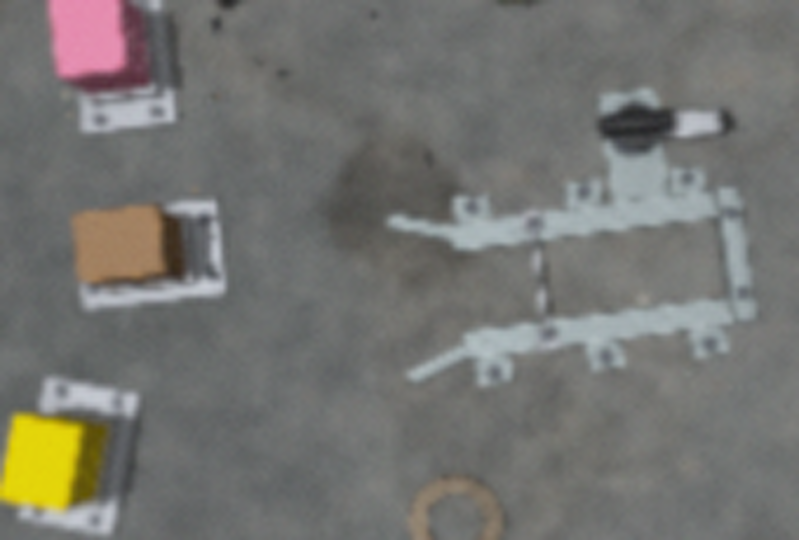

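The target is the brown block at crop (120,245), with foot corners (215,200), (226,294) and (83,308). The gate pins are at (536,222) and (548,333), and the knob centre is near (635,120). Converting these to world positions.

```bash
cat > h.py <<'E'
import cv2,numpy as np
from scipy.spatial.transform import Rotation as R
def ray(n,uv,z,pose=None):
    from plant import r
    p=r.camera_params(n); uv=np.array(uv,float).reshape(-1,1,2)
    d=cv2.undistortPoints(uv,p["mtx"],p["distortion"])[:,0]; d=np.c_[d,np.ones(len(d))]
    if n=="wrist":
        M=p["mount"]; Rt=R.from_euler("xyz",pose[1],degrees=True).as_matrix()
        D=d@(Rt@M[:3,:3]).T; C=pose[0]+Rt@M[:3,3]
    else:
        Rc=cv2.Rodrigues(p["rvec"])[0]; D=d@Rc; C=-Rc.T@p["tvec"]
    z=np.broadcast_to(z,len(D)); return C+D*((z-C[2])/D[:,2])[:,None]
E
python3 - <<'E'
from h import *
pts=[("footTR",215,200,.009),("footBR",226,294,.009),("footBL",83,308,.009),("b1",72,212,.113),("b2",160,205,.113),("b3",168,275,.113),("b4",82,285,.113),
("pinF",536,222,.038),("pinN",548,333,.038),("knob",635,123,.071),("armtip",730,122,.027),("railFl",455,240,.017),("railFr",725,208,.017),("railNl",470,345,.017),("railNr",730,308,.017),("flareF",390,220,.017),("flareN",412,378,.017)]
q=np.array([[195+(p[1]+.5)/4.7-.5,150+(p[2]+.5)/4.7-.5] for p in pts])
W=ray("top",q,[p[3] for p in pts])
for p,w in zip(pts,W): print(p[0],(w*1000).round(0))
g=(W[7]+W[8])/2; print("gate",g,np.linalg.norm(W[7]-W[8]), "pin dir deg",np.degrees(np.arctan2(*(W[7]-W[8])[[1,0]])))
for a,b in((11,12),(13,14),(1,2),(0,1),(3,4),(9,10)):
    d=W[b]-W[a]; print(pts[a][0],pts[b][0],np.degrees(np.arctan2(d[1],d[0])).round(1),np.linalg.norm(d).round(4))
print((W[0]+W[2])/2, W[3:7].mean(0))
E
```

```text
footTR [581. 337.   9.]
footBR [523. 328.   9.]
footBL [512. 417.   9.]
b1 [564. 404. 113.]
b2 [569. 353. 113.]
b3 [529. 347. 113.]
b4 [522. 396. 113.]
pinF [569. 137.  38.]
pinN [502. 128.  38.]
knob [627.  80.  71.]
armtip [635.  19.  27.]
railFl [559. 187.  17.]
railFr [582.  20.  17.]
railNl [494. 176.  17.]
railNr [520.  16.  17.]
flareF [570. 227.  17.]
flareN [473. 211.  17.]
gate [0.53570099 0.13278964 0.038     ] 0.06781824187697917 pin dir deg 7.372527341636107
railFl railFr -82.0 0.1683
railNl railNr -80.7 0.1621
footBR footBL 96.9 0.0896
footTR footBR -171.5 0.059
b1 b2 -84.2 0.0508
knob armtip -83.0 0.0756
[0.5463142  0.37713158 0.009     ] [0.54575239 0.37507735 0.113     ]
```

Sizes agree with the given ones: foot 90×59 mm, pins 68 mm apart. The carriage sits at about (0.546, 0.376), the gate at (0.536, 0.133), and track +x points along about -82°. Next I'll work out a move to a viewing pose above both.

```bash
cat >> h.py <<'E'
def rel(*tg):
    "tool-frame shift mm + rotvec to (x,y,z,yaw) straight down"
    from plant import r
    s=r.get_state(); p=s["tcp_pos"]; R0=R.from_euler("xyz",s["eef_rot"],degrees=True)
    print("t",s["time_s"],"p",p.round(4),"e",s["eef_rot"].round(2),"F",s["contact_force"].round(1),"w",round(s["gripper_width"]*1000,1),"j",s["joints"].round(0))
    for t in tg:
        d=R0.inv().apply(np.array(t[:3])-p)*1000; w=(R0.inv()*R.from_euler("xyz",[180,0,t[3]],degrees=True)).as_rotvec()
        print(t,d.round(1),w.round(4))
E
python3 -c "
from h import *
rel((.48,-.30,.26,-125),(.546,.21,.26,-82))"
```

```text
t 0.1 p [ 0.183  -0.6493  0.2447] e [ 1.7992e+02 -1.0000e-02 -1.6426e+02] F [0.4 0.7 1.1] w 87.5 j [-58.  21.   1.  -0. -70. -17.]
(0.48, -0.3, 0.26, -125) [-380.6  255.7  -14.9] [ 1.400e-03  4.000e-04 -6.853e-01]
(0.546, 0.21, 0.26, -82) [-582.4  728.7  -14.3] [ 1.2000e-03  9.0000e-04 -1.4357e+00]
```

```bash
python3 -m pendant '[[-380,256,-15,0,0,-0.685],[-380,256,-15,0,0,-0.685],[-380,256,-15,0,0,-0.685],[-380,256,-15,0,0,-0.685],[-380,256,-15,0,0,-0.685],[-380,256,-15,0,0,-0.685],[-380,256,-15,0,0,-0.685],[-582,729,-15,0,0,-1.436],[-582,729,-15,0,0,-1.436],[-582,729,-15,0,0,-1.436],[-582,729,-15,0,0,-1.436],[-582,729,-15,0,0,-1.436],[-582,729,-15,0,0,-1.436],[-582,729,-15,0,0,-1.436],[-582,729,-15,0,0,-1.436],[-582,729,-15,0,0,-1.436],[-582,729,-15,0,0,-1.436],[-582,729,-15,0,0,-1.436],[-582,729,-15,0,0,-1.436],[-582,729,-15,0,0,-1.436]]' 62
python3 - <<'E'
from h import *
from plant import r
import json
rel((.546,.376,.26,-82))
s=r.get_state(); json.dump([s["tcp_pos"].tolist(),s["eef_rot"].tolist()],open("w1.json","w"))
cv2.imwrite("pics/w1.png",r.capture("wrist")[:,:,::-1])
E
```

```text
time_s: 2.6
tcp_pos: [0.5455, 0.209, 0.2608]
eef_rot: [-180.0, 0.0, -82.0]
contact_force: [-0.0, -0.2, -0.2]
gripper_width: 0.0621
gripper_force: 0.0
t 2.6 p [0.5455 0.209  0.2608] e [-1.7998e+02  1.0000e-02 -8.2040e+01] F [-0.  -0.2 -0.2] w 62.1 j [ 40.  11. -10.  -0. -69. -32.]
(0.546, 0.376, 0.26, -82) [-165.3  -23.6    0.9] [-0.0003  0.0002 -0.0007]
```

View pics/w1.png

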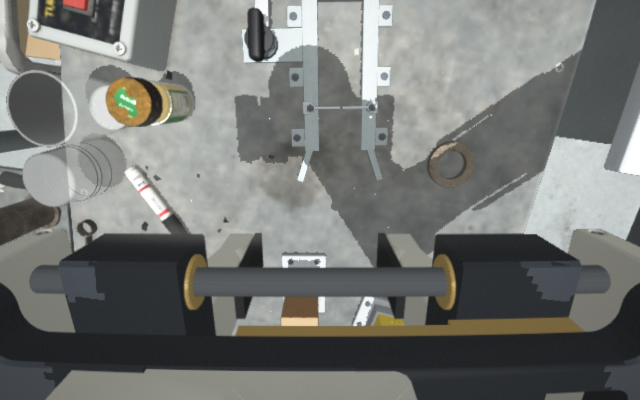

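The wrist view shows the gate pins near (309,107) and (372,107), the rails nearly vertical at columns 310 and 370, the knob at (257,33) and the carriage's front edge around (282–326,254). I'll enlarge it for accuracy.

Run:
```python
import cv2
im=cv2.imread("pics/w1.png")
cv2.imwrite("pics/w1c.png",cv2.resize(im[0:190,235:400],None,fx=3.15,fy=3.15,interpolation=cv2.INTER_CUBIC))
```

```text
(no output)
```

View pics/w1c.png

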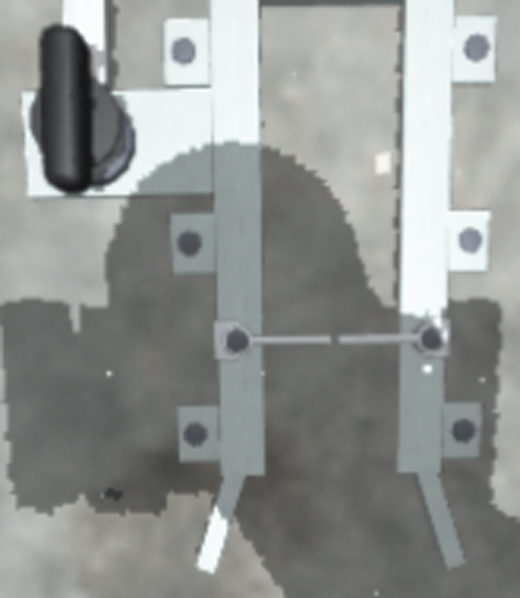

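Run:
```python
from h import *
import json
pose=json.load(open("w1.json")); pose=[np.array(pose[0]),np.array(pose[1])]
k=3.15
pts=[("pinF",237,342,.038),("pinN",431,340,.038),("lipF0",264,474,.017),("lipF1",260,6,.017),("lipN0",398,471,.017),("lipN1",405,6,.017),("outF0",219,474,.017),("outF1",210,0,.017),("outN0",441,471,.017),("outN1",452,0,.017),("flF",207,572,.017),("flN",453,566,.017),("kn_end0",62,30,.071),("kn_end1",74,188,.071)]
q=[[235+(p[1]+.5)/k-.5,(p[2]+.5)/k-.5] for p in pts]
W=ray("wrist",q,[p[3] for p in pts],pose); 
for p,w in zip(pts,W): print(p[0],(w*1000).round(1))
D=dict(zip([p[0] for p in pts],W[:,:2]))
for a,b in(("lipF0","lipF1"),("lipN0","lipN1"),("outF0","outF1"),("outN0","outN1"),("pinN","pinF"),("kn_end1","kn_end0"),("lipN0","lipF0"),("lipN1","lipF1")):
    d=D[b]-D[a]; print(a,b,np.degrees(np.arctan2(d[1],d[0])).round(2),np.linalg.norm(d).round(4))
th=np.radians(-81.9); u=np.array([np.cos(th),np.sin(th)]); v=np.array([-u[1],u[0]])
g=(D["pinF"]+D["pinN"])/2; print("gate",g,"knob",(D["kn_end0"]+D["kn_end1"])/2)
for n in D: print(n,((D[n]-g)@u).round(4),((D[n]-g)@v).round(4))
F=ray("wrist",[[282,254],[326,254]],.009,pose);print(F)
# carriage front corners
```

```text
pinF [565.6 140.   38. ]
pinN [498.9 129.8  38. ]
lipF0 [549.6 187.1  17. ]
lipF1 [573.1  28.4  17. ]
lipN0 [499.3 178.8  17. ]
lipN1 [524.1  21.4  17. ]
outF0 [566.6 189.4  17. ]
outF1 [590.3  28.9  17. ]
outN0 [483.1 176.5  17. ]
outN1 [508.5  17.2  17. ]
flF [566.4 228.1  17. ]
flN [471.5 212.3  17. ]
kn_end0 [627.7  57.7  71. ]
kn_end1 [620.  101.1  71. ]
lipF0 lipF1 -81.57 0.1604
lipN0 lipN1 -81.05 0.1594
outF0 outF1 -81.6 0.1623
outN0 outN1 -80.93 0.1613
pinN pinF 8.65 0.0675
kn_end1 kn_end0 -79.94 0.044
lipN0 lipF0 9.31 0.051
lipN1 lipF1 8.18 0.0495
gate [0.53225016 0.134918  ] knob [0.62388603 0.07937932]
pinF -0.0003 0.0338
pinN 0.0003 -0.0338
lipF0 -0.0492 0.0246
lipF1 0.1112 0.0255
lipN0 -0.0481 -0.0264
lipN1 0.1113 -0.0241
outF0 -0.0491 0.0417
outF1 0.1131 0.0425
outN0 -0.0481 -0.0428
outN1 0.1132 -0.0401
flF -0.0874 0.0469
flN -0.0852 -0.0492
kn_end0 0.0899 0.0837
kn_end1 0.0459 0.0821
[[0.57888441 0.33328862 0.009     ]
 [0.52018635 0.3250089  0.009     ]]
```

The two cameras agree to about 3 mm. In wrist measurements the gate is at (0.5323, 0.1349), the track yaw is -81.3°, and the carriage centre is at about (0.544, 0.374). Lip gap, flare width and rail ends all match the given sizes. Now the grasp.

```bash
python3 -c "
from h import *
rel((.544,.374,.15,-81.6),(.544,.374,.080,-81.6))"
```

```text
t 2.65 p [0.5455 0.2091 0.2608] e [-1.7998e+02  1.0000e-02 -8.2040e+01] F [-0.7  0.2  0.6] w 62.1 j [ 40.  11. -10.  -0. -69. -32.]
(0.544, 0.374, 0.15, -81.6) [-163.5  -21.3  110.9] [-0.0003  0.0002 -0.0077]
(0.544, 0.374, 0.08, -81.6) [-163.4  -21.3  180.9] [-0.0003  0.0002 -0.0077]
```

```bash
python3 -m pendant '[[-163,-21,90,0,0,-0.008],[-163,-21,90,0,0,-0.008],[-163,-21,90,0,0,-0.008],[-163,-21,100,0,0,-0.008],[-163,-21,100,0,0,-0.008],[-163,-21,100,0,0,-0.008]]'
python3 - <<'E'
from h import *
from plant import r
rel((.544,.374,.080,-81.6))
im=r.capture("wrist")[:,:,::-1]
cv2.imwrite("pics/w2.png",im)
E
```

```text
time_s: 3.4
tcp_pos: [0.5441, 0.3734, 0.1618]
eef_rot: [-179.9, 0.0, -81.6]
contact_force: [-0.1, 0.4, 0.6]
gripper_width: 0.0613
gripper_force: 0.0
t 3.4 p [0.5441 0.3734 0.1618] e [-1.7993e+02  4.0000e-02 -8.1570e+01] F [-0.1  0.4  0.6] w 61.3 j [ 51.  23.  -8.   0. -60. -43.]
(0.544, 0.374, 0.08, -81.6) [-0.5  0.1 81.8] [-0.0012  0.0007  0.0005]
```

View pics/w2.png

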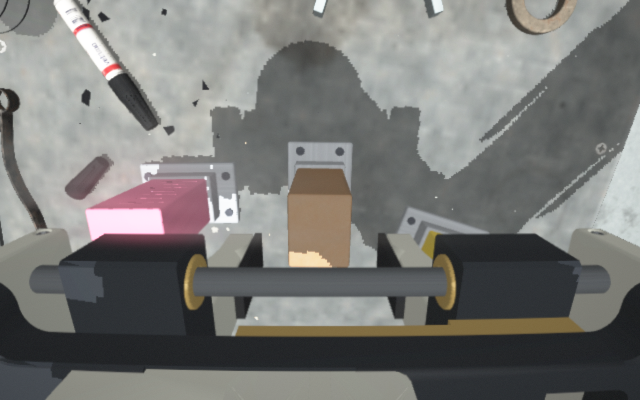

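The wooden block (288–352, 170–270) is centred between the fingers. Pink is on the left and yellow on the right, both clear. Descending and gripping.

```bash
python3 -m pendant '[[0,0,40,0,0,0],[0,0,70,0,0,0],[0,0,82,0,0,0],[0,0,82,0,0,0],[0,0,82,0,0,0]]' && python3 -m pendant '[[0,0,0,0,0,0],[0,0,0,0,0,0],[0,0,0,0,0,0],[0,0,0,0,0,0],[0,0,0,0,0,0],[0,0,0,0,0,0],[0,0,0,0,0,0],[0,0,0,0,0,0]]' 30 40
python3 - <<'E'
from h import *
a=np.radians(-81.3);u=np.array([np.cos(a),np.sin(a)]);v=np.array([-u[1],u[0]]);g=np.array([.5323,.1349])
T=[(*(g+u*x),.081,-81.3) for x in(-.150,-.1,-.05,0,.06,.07)]
rel(*T)
E
```

```text
time_s: 4.08
tcp_pos: [0.5444, 0.3748, 0.0803]
eef_rot: [-179.9, 0.1, -81.5]
contact_force: [-1.2, 0.4, 0.3]
gripper_width: 0.062
gripper_force: 0.0
time_s: 5.08
tcp_pos: [0.5439, 0.3746, 0.079]
eef_rot: [-179.9, 0.0, -81.5]
contact_force: [0.8, 0.9, 4.8]
gripper_width: 0.04
gripper_force: 39.8
t 5.075 p [0.5439 0.3746 0.079 ] e [-1.7995e+02  3.0000e-02 -8.1510e+01] F [0.8 0.9 4.8] w 40.0 j [ 51.  27. -13.   0. -50. -43.]
(np.float64(0.5096108769629171), np.float64(0.28317408302130254), 0.081, -81.3) [85.4 47.4 -2. ] [-0.0009  0.0006 -0.0036]
(np.float64(0.517173917975278), np.float64(0.23374938868086836), 0.081, -81.3) [135.4  47.2  -2.1] [-0.0009  0.0006 -0.0036]
(np.float64(0.5247369589876391), np.float64(0.18432469434043416), 0.081, -81.3) [185.4  47.   -2.1] [-0.0009  0.0006 -0.0036]
(np.float64(0.5323), np.float64(0.1349), 0.081, -81.3) [235.4  46.9  -2.1] [-0.0009  0.0006 -0.0036]
(np.float64(0.5413756492148332), np.float64(0.07559036679147899), 0.081, -81.3) [295.4  46.6  -2.2] [-0.0009  0.0006 -0.0036]
(np.float64(0.5428882574173054), np.float64(0.06570542792339214), 0.081, -81.3) [305.4  46.6  -2.2] [-0.0009  0.0006 -0.0036]
```

```bash
python3 -m pendant '[[0,0,-1.5,0,0,0],[20,10,-1.5,0,0,0],[45,25,-1.5,0,0,0],[70,40,-1.5,0,0,-0.004],[85,47,-1.5,0,0,-0.004],[85,47,-1.5,0,0,-0.004],[85,47,-1.5,0,0,-0.004]]'
python3 - <<'E'
from h import *
from plant import r
import json
rel((.5428882574173054,.06570542792339214,.0805,-81.3))
s=r.get_state(); json.dump([s["tcp_pos"].tolist(),s["eef_rot"].tolist()],open("w3.json","w"))
im=r.capture("wrist")[:,:,::-1]; cv2.imwrite("pics/w3.png",im)
cv2.imwrite("pics/w3c.png",cv2.resize(im[0:290,170:470],None,fx=2,fy=2,interpolation=cv2.INTER_CUBIC))
E
```

```text
time_s: 5.95
tcp_pos: [0.5097, 0.2836, 0.0797]
eef_rot: [180.0, -0.0, -81.3]
contact_force: [0.5, -0.7, -4.2]
gripper_width: 0.0399
gripper_force: 39.8
t 5.95 p [0.5097 0.2836 0.0797] e [ 1.7998e+02 -1.0000e-02 -8.1300e+01] F [ 0.5 -0.7 -4.2] w 39.9 j [ 48.  21. -23.  -0. -46. -40.]
(0.5428882574173054, 0.06570542792339214, 0.0805, -81.3) [ 2.204e+02  2.000e-01 -8.000e-01] [ 0.0003 -0.0002  0.    ]
```

View pics/w3c.png

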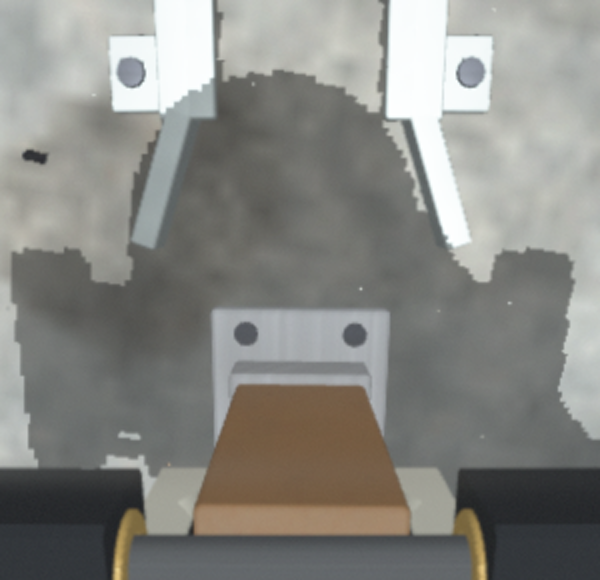

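The foot's front edge (crop centre 300) lines up with the lip gap (centre 301) and the flare (centre 301), and the carriage is just off the bench. Pushing in.

```bash
python3 -m pendant '[[20,0,0,0,0,0],[40,0,0,0,0,0],[60,0,0,0,0,0],[80,0,0,0,0,0],[100,0,0,0,0,0],[110,0,0,0,0,0],[110,0,0,0,0,0]]'; python3 -c "
from h import *
rel((.5429,.0657,.0805,-81.3))"
```

```text
time_s: 6.88
tcp_pos: [0.5264, 0.1738, 0.0802]
eef_rot: [-180.0, 0.0, -81.4]
contact_force: [-0.2, 0.8, -5.2]
gripper_width: 0.04
gripper_force: 39.8
t 6.875 p [0.5264 0.1738 0.0802] e [-1.7999e+02  1.0000e-02 -8.1370e+01] F [-0.2  0.8 -5.2] w 40.0 j [ 39.  19. -26.  -0. -45. -30.]
(0.5429, 0.0657, 0.0805, -81.3) [ 1.093e+02 -1.000e-01 -4.000e-01] [-0.0002  0.0001 -0.0011]
```

```bash
python3 -m pendant '[[15,0,0,0,0,0],[30,0,0,0,0,0],[45,0,0,0,0,0],[60,0,0,0,0,0],[75,0,0,0,0,0],[90,0,0,0,0,0],[98,0,0,0,0,0],[102,0,0,0,0,0],[102,0,0,0,0,0]]'; python3 -c "
from h import *
rel((.5429,.0657,.0790,-81.3))"
```

```text
time_s: 8.0
tcp_pos: [0.5417, 0.0734, 0.08]
eef_rot: [180.0, -0.0, -81.3]
contact_force: [0.5, -0.6, -4.3]
gripper_width: 0.0395
gripper_force: 39.8
t 8.0 p [0.5417 0.0734 0.08  ] e [ 1.7999e+02 -1.0000e-02 -8.1310e+01] F [ 0.5 -0.6 -4.3] w 39.5 j [ 28.  18. -27.   0. -44. -20.]
(0.5429, 0.0657, 0.079, -81.3) [ 7.8 -0.   1. ] [ 0.0002 -0.0002 -0.0001]
```

Now lower to the bench and press gently into the stop in small steps.

```bash
python3 -m pendant '[[0,0,1,0,0,0],[3,0,1.2,0,0,0],[5,0,1.2,0,0,0],[7,0,1.2,0,0,0],[7,0,1.2,0,0,0]]'; python3 -m pendant '[[1,0,0,0,0,0],[2,0,0,0,0,0],[2,0,0,0,0,0]]';python3 -m pendant '[[1,0,0,0,0,0],[2,0,0,0,0,0],[2,0,0,0,0,0]]'
```

```text
time_s: 8.62
tcp_pos: [0.543, 0.0667, 0.079]
eef_rot: [-180.0, -0.0, -81.3]
contact_force: [0.8, 0.4, -2.5]
gripper_width: 0.0396
gripper_force: 39.8
time_s: 9.0
tcp_pos: [0.5432, 0.0648, 0.079]
eef_rot: [-180.0, -0.0, -81.3]
contact_force: [-0.6, 1.3, 0.2]
gripper_width: 0.0397
gripper_force: 39.9
time_s: 9.38
tcp_pos: [0.5435, 0.0634, 0.079]
eef_rot: [-180.0, 0.0, -81.3]
contact_force: [-1.9, 5.1, 0.6]
gripper_width: 0.0399
gripper_force: 39.8
```

```bash
python3 -m pendant '[[1,0,0,0,0,0],[1,0,0,0,0,0]]'; python3 -m pendant '[[1,0,0,0,0,0],[1.5,0,0,0,0,0],[1.5,0,0,0,0,0]]'
python3 - <<'E'
from h import *
from plant import r
im=r.capture("wrist")[:,:,::-1]; t=r.capture("top")[:,:,::-1]; s=r.capture("scene")[:,:,::-1]
c=cv2.resize(s[160:260,260:400],(560,400),interpolation=cv2.INTER_CUBIC)
w=cv2.resize(im[0:280,190:330],(200,400),interpolation=cv2.INTER_CUBIC)
w=cv2.resize(im[60:290,200:430],(240,240))
o=np.zeros((400,800,3),np.uint8); o[:,:560]=c; o[:240,560:]=w
cv2.imwrite("pics/m4.png",o)
E
```

```text
time_s: 9.62
tcp_pos: [0.5436, 0.0629, 0.0792]
eef_rot: [-179.9, 0.1, -81.3]
contact_force: [-2.5, 8.1, 3.2]
gripper_width: 0.0399
gripper_force: 39.9
time_s: 10.0
tcp_pos: [0.5437, 0.0621, 0.0794]
eef_rot: [-179.9, 0.1, -81.3]
contact_force: [-6.0, 12.7, 5.5]
gripper_width: 0.04
gripper_force: 40.0
```

View pics/m4.png

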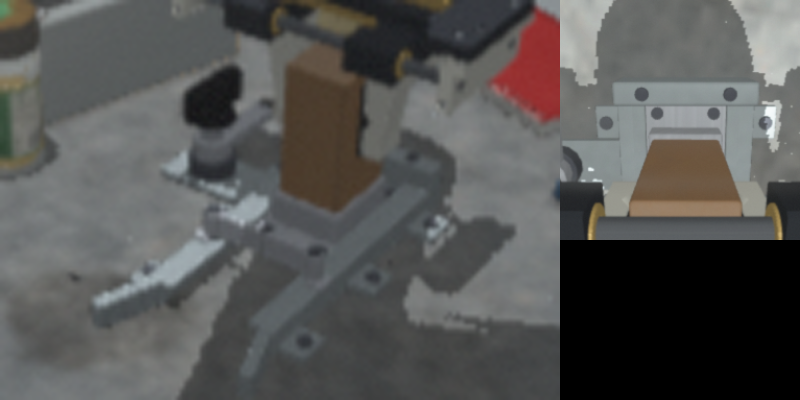

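The carriage is against the end stop (12 N reaction, foot flush with the stop bar), and both leaves are closed behind it (crop about (210,220) to (310,255)). Relaxing slightly, releasing and going up.

```bash
python3 -m pendant '[[-1,0,0,0,0,0],[-1,0,0,0,0,0],[-1,0,0,0,0,0],[-1,0,0,0,0,0],[-1,0,0,0,0,0]]' 60; python3 -m pendant '[[-1,0,-20,0,0,0],[-1,0,-50,0,0,0],[-1,0,-85,0,0,0],[-1,0,-110,0,0,0],[-1,0,-110,0,0,0],[-1,0,-110,0,0,0]]' 60
python3 - <<'E'
from h import *
from plant import r
import json
rel((.5437,.0621,.19,-81.3))
s=r.get_state(); json.dump([s["tcp_pos"].tolist(),s["eef_rot"].tolist()],open("w5.json","w"))
im=r.capture("wrist")[:,:,::-1]; cv2.imwrite("pics/w5.png",im)
cv2.imwrite("pics/w5c.png",cv2.resize(im[0:280,160:420],None,fx=2.1,fy=2.1,interpolation=cv2.INTER_CUBIC))
E
```

```text
time_s: 10.78
tcp_pos: [0.5436, 0.0612, 0.0788]
eef_rot: [180.0, -0.0, -81.3]
contact_force: [-0.5, 0.6, -0.3]
gripper_width: 0.0601
gripper_force: 0.0
time_s: 11.52
tcp_pos: [0.543, 0.0622, 0.1884]
eef_rot: [180.0, 0.0, -81.3]
contact_force: [0.4, 1.2, -0.8]
gripper_width: 0.0604
gripper_force: 0.0
t 11.525 p [0.543  0.0622 0.1884] e [ 1.7997e+02  1.0000e-02 -8.1300e+01] F [ 0.4  1.2 -0.8] w 60.4 j [ 27.  11. -20.  -0. -59. -18.]
(0.5437, 0.0621, 0.19, -81.3) [ 0.2 -0.7 -1.6] [ 0.0006  0.0001 -0.0001]
```

View pics/w5c.png

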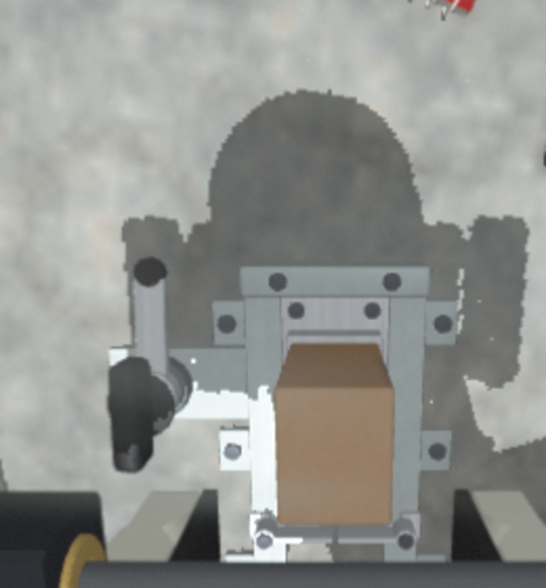

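The carriage is home against the stop, and the gate shows closed at crop (265–405, 540). The knob bar is around (132,414) with the arm tip at (150,271). Now I'll compute the knob position and check clearances (the body bottom must stay above the 113 mm block, so TCP z ≥ 72 mm).

Run:
```python
from h import *
import json
pose=[np.array(a) for a in json.load(open("w5.json"))]
pts=[("barF",132,358,.071),("barB",131,458,.071),("barBlow",131,470,.071),("tip",150,271,.027),("blkFL",277,388,.113),("blkFR",392,388,.113),("pinF",264,541,.038),("pinN",405,541,.038),("stopL",241,296,.030),("stopR",429,296,.030)]
W=ray("wrist",[[160+(p[1]+.5)/2.1-.5,(p[2]+.5)/2.1-.5] for p in pts],[p[3] for p in pts],pose)
for p,w in zip(pts,W): print(p[0],(w*1000).round(1))
print("jar lid top",ray("top",[[304,137]],.105), "box edge",ray("top",[[318,141],[374,144]],.06))
a=np.radians(-81.3);u=np.array([np.cos(a),np.sin(a)]);v=np.array([-u[1],u[0]])
k=(W[6]+W[7])[:2]/2+.07*u+.085*v; print("knob from pins",k)
rel((*k,.15,-81.3),(*k,.072,-81.3))
```

```text
barF [624.8  51.1  71. ]
barB [622.4  92.7  71. ]
barBlow [622.   97.9  71. ]
tip [631.8  21.6  27. ]
blkFL [565.1  43.7 113. ]
blkFR [527.7  38.  113. ]
pinF [565.5 138.4  38. ]
pinN [499.1 128.3  38. ]
stopL [590.3  26.2  30. ]
stopR [508.5  13.6  30. ]
jar lid top [[0.72825649 0.15385893 0.105     ]] box edge [[ 0.72724608  0.1141689   0.06      ]
 [ 0.72286457 -0.04572507  0.06      ]]
knob from pins [0.62687714 0.07702243]
t 11.575 p [0.5429 0.0621 0.188 ] e [ 1.7992e+02 -1.0000e-02 -8.1310e+01] F [0.7 0.5 0.2] w 60.0 j [ 27.  11. -20.  -0. -59. -18.]
(np.float64(0.6268771415273132), np.float64(0.07702242881651566), 0.15, -81.3) [ -2.  -85.4  37.9] [ 0.0014 -0.0001 -0.0001]
(np.float64(0.6268771415273132), np.float64(0.07702242881651566), 0.072, -81.3) [ -2.  -85.5 115.9] [ 0.0014 -0.0001 -0.0001]
```

```bash
python3 -m pendant '[[-2,-45,0,0,0,0],[-2,-84,0,0,0,0],[-2,-84,20,0,0,0],[-2,-84,60,0,0,0],[-2,-84,100,0,0,0],[-2,-84,115,0,0,0],[-2,-84,115,0,0,0],[-2,-84,115,0,0,0]]' 40 12; python3 -m pendant '[[0,0,0,0,0,0],[0,0,0,0,0,0],[0,0,0,0,0,0],[0,0,0,0,0,0],[0,0,0,0,0,0],[0,0,0,0,0,0]]' 5 12
```

```text
time_s: 12.58
tcp_pos: [0.6271, 0.0774, 0.0752]
eef_rot: [-179.9, 0.0, -81.3]
contact_force: [-0.3, 0.0, 0.5]
gripper_width: 0.0399
gripper_force: 0.0
time_s: 13.32
tcp_pos: [0.627, 0.0773, 0.0744]
eef_rot: [-179.9, 0.0, -81.3]
contact_force: [2.8, 0.8, 3.0]
gripper_width: 0.0133
gripper_force: 11.9
```

The bar is held (13.3 mm opening). Turning clockwise, which is + about tool z since it points down.

```bash
python3 -m pendant '[[0,0,0,0,0,0.12],[0,0,0,0,0,0.26],[0,0,0,0,0,0.4],[0,0,0,0,0,0.54],[0,0,0,0,0,0.68],[0,0,0,0,0,0.82],[0,0,0,0,0,0.96],[0,0,0,0,0,1.1],[0,0,0,0,0,1.24],[0,0,0,0,0,1.36],[0,0,0,0,0,1.46],[0,0,0,0,0,1.5],[0,0,0,0,0,1.5]]'; python3 -c "
from plant import r
print(r.get_state()['moment'])"; python3 -m pendant '[[0,0,0,0,0,0.04],[0,0,0,0,0,0.07],[0,0,0,0,0,0.07]]';  python3 -c "
from plant import r
print(r.get_state()['moment'])"
```

```text
time_s: 14.95
tcp_pos: [0.6271, 0.0773, 0.0744]
eef_rot: [180.0, 0.1, -167.2]
contact_force: [5.0, 0.4, 3.9]
gripper_width: 0.0129
gripper_force: 12.0
[ 0.20533198 -1.42406086 -0.06492191]
time_s: 15.32
tcp_pos: [0.627, 0.0773, 0.0744]
eef_rot: [180.0, 0.1, -171.2]
contact_force: [5.2, 0.5, 4.7]
gripper_width: 0.0125
gripper_force: 12.0
[ 0.28091241 -1.91566115 -0.02418129]
```

```bash
for i in 1; do python3 -m pendant '[[0,0,0,0,0,0.03],[0,0,0,0,0,0.06],[0,0,0,0,0,0.06]]';  python3 -c "
from plant import r
print(r.get_state()['moment'])"; done; python3 -m pendant '[[0,0,0,0,0,0.03],[0,0,0,0,0,0.06],[0,0,0,0,0,0.06]]';  python3 -c "
from plant import r
s=r.get_state();print(s['moment'],s['eef_rot'])"
```

```text
time_s: 15.7
tcp_pos: [0.6267, 0.0772, 0.0743]
eef_rot: [180.0, 0.1, -174.7]
contact_force: [5.2, 0.9, 5.3]
gripper_width: 0.0136
gripper_force: 12.3
[ 0.3773718  -1.58963987  0.2793013 ]
time_s: 16.08
tcp_pos: [0.6264, 0.0772, 0.0743]
eef_rot: [180.0, 0.0, -178.1]
contact_force: [3.0, 1.4, 6.9]
gripper_width: 0.0146
gripper_force: 12.9
[ 0.41586477 -1.22686662  0.37709656] [ 1.79998681e+02  3.17487601e-02 -1.78087979e+02]
```

The moment rose to 0.38 N·m and the bar started to slip in the pads, so the knob is at its stop. Releasing, rising and checking.

```bash
python3 -m pendant '[[0,0,0,0,0,0],[0,0,0,0,0,0],[0,0,0,0,0,0],[0,0,0,0,0,0]]' 45; python3 -m pendant '[[0,0,-15,0,0,0],[0,0,-40,0,0,0],[0,0,-80,0,0,0],[0,0,-120,0,0,0],[30,0,-160,0,0,0],[80,0,-180,0,0,0],[120,0,-180,0,0,0],[120,0,-180,0,0,0],[120,0,-180,0,0,0]]'
python3 - <<'E'
from h import *
from plant import r
rel((.5437,.0621,.19,-81.3))
im=r.capture("wrist")[:,:,::-1]; t=r.capture("top")[:,:,::-1]; s=r.capture("scene")[:,:,::-1]
for n,i in(("w",im),("t",t),("s",s)): cv2.imwrite(f"pics/{n}6.png",i)
cv2.imwrite("pics/m6.png",np.hstack([cv2.resize(im,None,fx=.75,fy=.75,interpolation=cv2.INTER_AREA),cv2.resize(s[140:265,260:394],(320,300),interpolation=cv2.INTER_CUBIC)]))
E
```

```text
time_s: 16.58
tcp_pos: [0.6257, 0.0768, 0.0735]
eef_rot: [-180.0, -0.1, -178.1]
contact_force: [0.0, 0.2, -0.7]
gripper_width: 0.0438
gripper_force: 0.0
time_s: 17.7
tcp_pos: [0.5066, 0.0732, 0.2551]
eef_rot: [180.0, 0.1, -178.1]
contact_force: [0.9, -0.5, 0.7]
gripper_width: 0.0453
gripper_force: 0.0
t 17.7 p [0.5066 0.0732 0.2551] e [ 1.7996e+02  1.1000e-01 -1.7810e+02] F [ 0.9 -0.5  0.7] w 45.3 j [  30.    5.  -19.    0.  -66. -118.]
(0.5437, 0.0621, 0.19, -81.3) [-36.6 -12.4  65.2] [-1.1000e-03  2.1000e-03 -1.6894e+00]
```

View pics/m6.png

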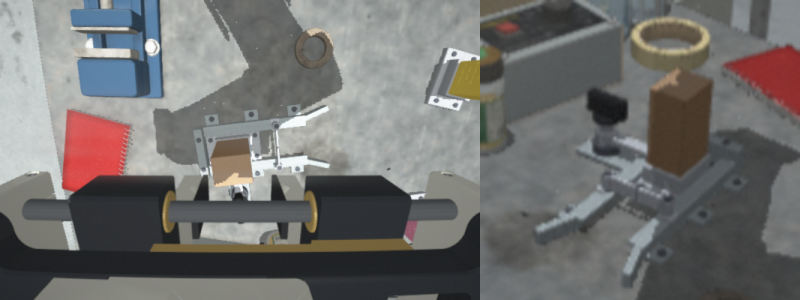

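The scene view (right) shows the carriage home, the leaves closed behind it, and the knob bar and arm swung toward the carriage. The ring, jar and tape are undisturbed. I'll move the arm aside and confirm the knob angle numerically from the top camera.

```bash
python3 -m pendant '[[40,60,-30,0,0,0],[40,120,-30,0,0,0],[40,180,-30,0,0,0],[40,240,-30,0,0,0],[40,300,-30,0,0,0],[40,300,-30,0,0,0],[40,300,-30,0,0,0]]'
python3 - <<'E'
from h import *
from plant import r
t1=r.capture("top")[:,:,::-1].copy(); cv2.imwrite("pics/t7.png",t1)
t0=cv2.imread("pics/top0.png")
def proj(P):
    p=r.camera_params("top"); return cv2.projectPoints(np.array([P],float),p["rvec"],p["tvec"],p["mtx"],p["distortion"])[0][0,0]
c=proj([.629,.078,.06]); print("knob px",c)
for t in(t0,t1):
    x0,y0=int(c[0])-13,int(c[1])-13; g=t[y0:y0+34,x0:x0+34].max(2)
    n,l,st,ce=cv2.connectedComponentsWithStats((g<55).astype(np.uint8))
    for i in range(1,n):
        if st[i,4]>12:
            q=np.argwhere(l==i)[:,::-1].astype(float)+[x0,y0]; w=ray("top",q,.071)[:,:2]
            ev,E=np.linalg.eigh(np.cov(w.T)); d=E[:,1]; print("blob",st[i,4],w.mean(0).round(3),"ang",np.degrees(np.arctan2(d[1],d[0])).round(1)%180,np.sqrt(ev*12).round(3))
# bystanders / gate: mean abs change
d=cv2.absdiff(t0,t1).mean(2)
for n,b in {"ring":(280,250,303,272),"tape":(384,127,420,162),"jar":(294,126,316,152)}.items(): print(n,d[b[1]:b[3],b[0]:b[2]].mean().round(1))
# block top brown mask
x=t1[150:265,195:380].astype(int); m=(x[:,:,2]-x[:,:,0]>50)&(x[:,:,2]>120); yy,xx=np.nonzero(m)
k=(xx+195>300)&(yy+150<245); print("block",k.sum(),ray("top",[[xx[k].mean()+195,yy[k].mean()+150]],.113) if k.any() else "")
print(r.get_state()["time_s"])
E
```

```text
time_s: 18.73
tcp_pos: [0.4565, 0.3719, 0.2827]
eef_rot: [-179.9, -0.1, -178.1]
contact_force: [0.0, -0.0, -0.3]
gripper_width: 0.0452
gripper_force: 0.0
knob px [330.12896777 175.63057295]
blob 38 [0.626 0.078] ang 103.6 [0.016 0.034]
ring 7.1
tape 7.6
jar 5.6
block 251 [[0.54485517 0.06559391 0.113     ]]
18.775
```

Run:
```python
from h import *
t0=cv2.imread("pics/top0.png"); t1=cv2.imread("pics/t7.png")
x0,y0=317,162
for nm,t in(("before",t0),("after",t1)):
  for th in(65,80,95):
    g=t[y0:y0+38,x0:x0+38].max(2); n,l,st,ce=cv2.connectedComponentsWithStats((g<th).astype(np.uint8))
    for i in range(1,n):
        if st[i,4]>12:
            q=np.argwhere(l==i)[:,::-1].astype(float)+[x0,y0]; w=ray("top",q,.071)[:,:2]
            ev,E=np.linalg.eigh(np.cov(w.T)); d=E[:,1]; print(nm,th,st[i,4],w.mean(0).round(3),(np.degrees(np.arctan2(d[1],d[0]))%180).round(1),np.sqrt(ev*12).round(3))
print(t1[164:192:1,322:350].max(2))
```

```text
before 65 66 [0.627 0.078] 96.5 [0.015 0.038]
before 80 103 [0.625 0.078] 96.3 [0.021 0.038]
before 95 119 [0.625 0.079] 97.3 [0.023 0.04 ]
before 95 15 [0.629 0.024] 2.3 [0.01  0.015]
after 65 53 [0.628 0.078] 8.8 [0.015 0.037]
after 80 86 [0.627 0.078] 10.0 [0.018 0.039]
after 95 112 [0.627 0.078] 9.7 [0.022 0.041]
[[110 116 116 117 115 110 110 114 118 118 119 118 120 117 114 115 117 118
  123 125 127 129 134 130 131 131 132 134]
 [112 115 119 119 118 110 114 113 116 117 118 121 120 120 116 115 117 121
  124 125 128 131 132 134 133 133 133 134]
 [119 120 119 120 117 113 109 108 106 112 117 121 124 120 119 118 120 120
  122 127 130 132 134 133 135 134 132 135]
 [117 123 121 120 119 112 100  85  87 102 118 125 124 125 119 117 121 120
  124 126 129 134 138 134 132 133 138 136]
 [119 122 124 120 116  99  75  60  67  87 120 133 129 122 121 114 120 120
  126 125 131 133 135 133 133 132 134 134]
 [125 134 138 139 123  92  64  61  63  84 123 144 133 123 121 119 120 122
  124 125 127 133 131 131 129 129 134 133]
 [134 159 169 171 155 102  70  64  61  71  98 133 141 131 123 121 120 120
  121
[... 1795 characters left out ...]
125 125 145 177 182 179 189 212 216 212 199 188 183 181 174 160 175 172
  152 137 153 159 148 126 119 119 121 119]
 [133 129 152 182 186 184 192 212 215 212 211 201 185 180 170 154 173 166
  137 123 146 170 163 132 117 118 116 119]
 [156 139 155 185 187 184 189 197 214 214 212 196 179 176 160 146 168 164
  135 129 149 173 164 132 116 117 118 120]
 [169 142 154 184 184 182 174 186 208 212 208 184 158 167 159 149 171 173
  159 156 170 173 156 122 115 123 134 129]
 [166 133 140 170 182 180 174 180 206 214 207 182 155 169 162 153 169 176
  171 174 182 170 152 129 123 138 168 169]
 [160 121 129 157 180 185 171 174 205 215 211 189 169 177 170 158 162 168
  171 179 191 184 175 164 152 143 174 182]]
```

The bar turned from about 97° to 9.5°, roughly 88 ± 2°, which fits the stop given the moment rise. The carriage is at home, and the robot is clear of everything. Handing in.

```bash
python3 -c "
from plant import r
print(r.close_job())"
```

```text
the job is handed in; nothing more can be done
None
```

The job is handed in at about 19 s: the carriage is home against the end stop with both gate leaves closed behind it, the clamp knob is turned clockwise to its stop, the jar, ring and tape were not touched, and the gripper has let go and is clear.

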